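Push the seized pistons out of a brake cylinder

ROBOT

A 7-joint arm with a two-finger parallel gripper is mounted at the origin on the work surface. World frame = base frame: x ahead of the robot, y to its left, z up, the work surface at z = 0. Lengths are in m, angles in degrees, forces in N, time in s.
With the tool pointing down it reaches from about 0.425 to 0.875 m from the base axis. Payload 4.7 kg.
Tool frame: the origin (TCP) lies at the very end of the fingers, on their centre line; the grasp point (between the pads) lies 19 mm behind it; z points along the fingers, y is the line along which they close (so a half turn about z gives the same grasp; the last joint's range is limited). The gripper opens to 87 mm and grips with 3 to 60 N. Pads are 19 mm wide; open, the fingers measure 117 mm over their backs; the gripper's body (75 mm by 190 mm) begins 51 mm behind the grasp point.
Start: joints at [-76.312, 18.392, -4.016, 83.108, 1.295, 78.541, -3.26], TCP at [0.145, 0.634, 0.223] pointing down, gripper open.
Joint ranges: [-163.93, 163.93], [-17.29, 119.83], [-79.2, 71.16], [3.27, 140.29], [-89.18, 269.18], [5.43, 117.66], [-154.24, 154.24]. Speed limits (degrees/s): [147.25, 147.25, 180, 180, 180, 180, 180].

INTERFACE

Orientations are given as [roll, pitch, yaw] about the fixed x, y, z axes, in that order (R = Rz(yaw) Ry(pitch) Rx(roll)).
In Python, from cell import get_obs, eyes, env gives the robot as it stands.
- The arm moves only by the tool servo_tool, never from a script. Its argument "series" is a list that holds one entry, the list of rows, each a list of 7 numbers: the shift along the tool's x, y, z in units of 300 mm (1.0 is 300 mm), then the turn, a rotation vector about the tool's x, y, z in units of pi rad (1.0 is pi rad), then the opening, from 0 (shut) to 1 (fully open). In form: [[[tx, ty, tz, wx, wy, wz, gripper], ...]]. A call has 1 to 12 rows; each row is the pose to reach, as a shift and turn from the pose commanded when the call began, along the tool's axes at that moment, turning the shorter way round; what a row does not reach only later rows make up. A row lasts 1/12 s, in which the tool goes at most 41.7 mm and 7.16 degrees, less where a joint would pass 70% of its speed; a pose out of reach is approached as far as the arm can. A call with a number of a shift or a turn outside -1 to 1 is refused whole. A call with a gripper value outside its range is refused whole. The fingers move at their own pace and stop on an object; "grip_force" is the grip in N (left out, the last holds). Time passes only in rows, so rows that repeat a pose let the fingers close. It gives the time, the measured TCP pose, the force, the opening and the grip force at its end, in the units of the state.
- get_obs(): the state, without advancing time (a new reading comes with each control period).
- eyes.read_camera(name): name is "side" or "top" or "wrist"; returns a dict with "frame" (384x512x3 uint8, red, green, blue), "depth" (384x512 float32, m along the optical axis (not along the pixel's ray), 0 where there is no reading), "fx", "fy", "cx", "cy" (pixels), "origin" and "rotation" of the camera in the world; the wrist camera has in their place "mount" (4x4, takes a point from camera to tool coordinates, whose origin is the TCP and whose axes are the flange's). Camera axes: x right, y down, z forward; pixel columns grow to the right and rows downward; lengths in m; the calibration is good to about 2 mm. A picture is of the moment at which its call begins: read the wrist's pose just before it.
- env.sign_off(): hands the job in; it is judged then, once.
The state is a dict: "time_s": time; "qpos": joint angles; "joint_velocities": joint speeds; "effort": joint torques, N m; "tool_pos": TCP position; "tool_rot": TCP orientation; "force": force on the tool from outside, world axes, zero at the start; "wrist_torque": the same for the moment, N m; "grip_width": finger opening in m; "grasp_force": force on a finger pad.
Only numpy, scipy, OpenCV 4.12 (cv2) and the standard library are available. Lean on these libraries where they do the work, as an engineer would, in place of code of your own. Each camera call takes 0.05 s, during which the arm holds its last target. There are 200 camera calls.

TASK

The grey brake cylinder on the blue swivel stand is leaning over, with two pistons seized in its lower end. Tip it upright against its stop, push the red-handled brass drift down through it until both pistons have dropped into the tray below, then draw the drift out and stand it back in a hole of its wooden block. Leave the steel punch and the other things on the bench where they are.

Things in the scene. Friction and masses are not known exactly. Their poses are not given: they have to be found in the camera images.
- stand: Blue swivel stand, fixed to the bench. Origin on the bench right below the cylinder's hinge. Base plate x -140..85, y -80..80, 8 thick. Post at x -124..-66, up to z 136; steel index disc in front of it up to z 148. Hinge line runs along the stand's x at z 105. The cylinder swings over the tray in the stand's y-z plane. All in mm.
- cylinder (a joint): Swivel of the brake cylinder, rad: 0 at the start, when it leans 0.65 from upright with its mouth towards the stand's +y; 0.65 = upright against a fixed stop. Turned by pushing its upper end from the +y side towards -y. Friction of 0.15 N m holds it wherever it is left.
- cyl_mouth (a point): Centre of the upper mouth of the brake cylinder: grey iron tube 110 mm long, outside 38 (41 over the end collars), bore 26 right through, open at both ends. The point lies on the axis, 70 mm from the hinge; its z axis runs up along the tube. Upright, the mouth is 175 mm above the bench.
- cyl_foot (a point): Centre of the lower open end of the brake cylinder, on its axis, 40 mm from the hinge. Upright, it is 65 mm above the bench and 54 mm above the tray's floor.
- tray (a point): Centre of the inner floor of the open aluminium drip tray fixed on the stand under the cylinder: inside 124 (stand x) by 144 (stand y), walls 27 mm high, floor 11 mm above the bench. Axes as the stand's; the cylinder's foot is above its x = -12 mm.
- piston_low: Lower of two aluminium pistons with a black seal band, diameter 24.5, height 18 mm, 30 g; origin: centre of its underside. Starts 2 mm inside the foot of the bore, gripped by rust: about 8 to 15 N move the pair. It drops free once its top is within 8 mm of the foot.
- piston_high: Upper piston, same as the lower one and resting on it, gripped too: its top is 72 mm below the mouth at the start. The drift pushes both down. It drops free once its top is within 8 mm of the foot, that is 102 mm below the mouth.
- drift: Drift standing in an end hole of the block: brass shaft, diameter 15, 118 mm long, and above it a red handle, diameter 30, 52 mm long; 170 mm overall, 0.15 to 0.3 kg. Origin: centre of the lower tip; z along the shaft. The handle's shoulder meets the cylinder's mouth when the tip is 8 mm out of its foot.
- rack: Drift block, fixed: reddish wood, 80 (x) by 190 (y) by 60 mm high, origin centre of the underside. Three upright holes of 19 mm at y = -60, 0, 60 mm (x = 0), 50 mm deep, floor 10 mm above the bench. Drift and punch stand in the end holes, either way round; the middle one is empty.
- punch: Bystander: steel punch, grey with a round steel head, 171 mm long, 31 wide at the head, in the block's other end hole. Origin: its lower tip. Not to be moved.
- hammer: Bystander: hammer with wooden handle, 270 mm, lying on the bench beyond the block.
- spanner: Bystander: steel spanner, 190 mm, lying on the bench towards the robot.
- tin: Bystander: round tin with green label, diameter 84, 100 mm high, on the bench beyond the stand.
- bearing: Bystander: steel bearing ring, diameter 72, 18 mm high, on the bench beyond the stand.
- offcut: Bystander: plywood offcut, 110 x 80 x 22 mm, on the bench to the robot's right.
- conrod: Bystander: dark connecting rod, about 190 mm long, 22 mm high, lying on the bench far left.
Mind the look-alikes: they are no part of the job. Of the things like the rack, leave any that is purple; of the rest the larger one is meant. There is more than one size of the drift; the job needs the smaller.

How it is judged:
By the outcome, as a careful person would: the job done as asked, in the order asked, and still so for the second after the job is handed in, with the robot touching nothing.
It also fails if it takes over 72 s, if anything falls off the work surface, if the arm or the gripper's body presses on something with over 40 N, if the wrist force passes 120 N, or if a joint passes its speed limit or range.

## Working session

There is one attempt and no reset: what is moved stays moved. The work goes in short steps, Python scripts to look and compute and a tool call to move; the robot and the scene stay as the last step left them, time stands still between calls to the robot, and variables do not carry over. Pictures are saved under pics/ and viewed, at most 10 in all, crops included, and the job is handed in when it is done.

Besides the shell and the picture viewer there is one more tool, called after "Request:" in YAML: its name, and indented under it one key for each argument. servo_tool: Moves the arm, as the interface text tells. Shifts and turns lie within -1 to 1; 1 stands for 300 mm of shift or pi rad of turn. Its arguments: {"type":"object","properties":{"series":{"type":"array"},"grip_force":{"type":"number"}},"required":["series"]}

```bash
mkdir -p pics; ls; python3 - <<'E'
from cell import get_obs, eyes, env
import cv2,numpy as np
o=get_obs();print(o)
for n in ["top","side"]:
    d=eyes.read_camera(n);np.savez(f"{n}0.npz",**d)
    cv2.imwrite(f"pics/{n}0.png",cv2.resize(d["frame"][:,:,::-1],(800,600)))
    print(n,d["fx"],d["cx"],d["cy"],d["origin"],d["rotation"])
E
```

```text
pics
{'time_s': 0.0, 'qpos': array([-76.31422288,  18.43791207,  -4.01658185,  83.1739875 ,
         1.29480213,  78.5423035 ,  -3.26100007]), 'joint_velocities': array([ 0.00752469,  0.07621989, -0.02134003, -0.0684027 ,  0.01719069,
        0.01519555, -0.06531827]), 'effort': array([-1.99664532e-05, -4.91283381e+01, -4.04036539e-01, -3.12524128e+01,
       -6.41645584e-02,  4.36808739e-02,  1.55156176e-04]), 'tool_pos': array([0.14478202, 0.63309944, 0.22148269]), 'tool_rot': array([-1.79891035e+02,  5.29407924e-03,  1.67123914e+02]), 'force': array([ 0.37317938, -0.17007172,  0.30396587]), 'wrist_torque': array([ 0.03559037,  0.01191948, -0.0006656 ]), 'grasp_force': 0.0, 'grip_width': 0.08703074682950732}
top 353.4429960534493 257.04482949595 188.71311595138 [ 0.45323425 -0.01055395  1.13636692] [-176.28316231   -0.4588608   -89.31863725]
side 445.63457720319093 258.03121185649627 191.06516923359635 [0.3168579  0.87567821 0.96218388] [-131.2581093     0.18872918 -167.74513117]
```

View pics/top0.png

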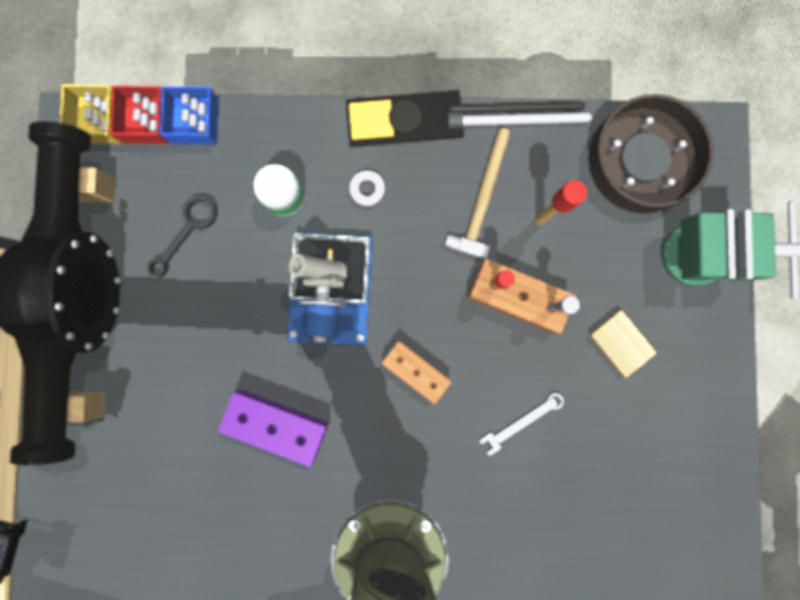

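View pics/side0.png

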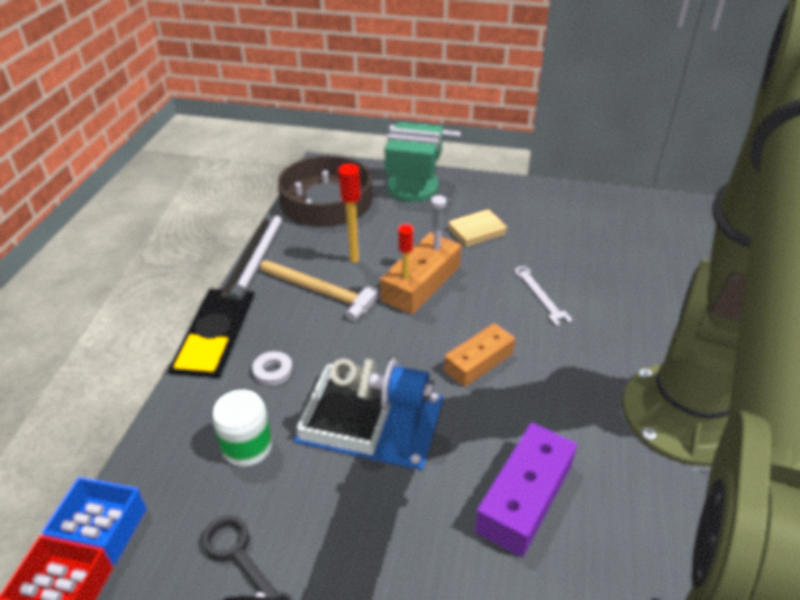

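Candidates (800x600 px):
- **Drift:** top (503,280) is small, in the orange block. Top (570,195) is larger and free-standing, so it's the look-alike. I choose (503,280).
- **Rack:** top (525,295) is the larger orange block. (415,372) is the small orange one and (272,428) is purple, so I leave both. I choose (525,295).
- **Punch:** top (570,303).
- **Stand:** (330,290), with the mouth leaning to image left, which is world +y.

```bash
cat > h.py <<'E'
import numpy as np,cv2
from scipy.spatial.transform import Rotation as R
def pose(d,obs=None):
    if "mount" in d:
        T=np.eye(4);T[:3,:3]=R.from_euler("xyz",obs["tool_rot"],degrees=True).as_matrix();T[:3,3]=obs["tool_pos"]
        T=T@np.array(d["mount"]);return T[:3,:3],T[:3,3]
    r=np.array(d["rotation"]);
    return (R.from_euler("xyz",r,degrees=True).as_matrix() if r.size==3 else r),np.array(d["origin"])
def cloud(d,obs=None):
    v,u=np.mgrid[:384,:512];z=d["depth"]
    p=np.stack([(u-d["cx"])/d["fx"]*z,(v-d["cy"])/d["fy"]*z,z],-1)
    Rm,o=pose(d,obs);return p@Rm.T+o
def hsv(d): return cv2.cvtColor(d["frame"],cv2.COLOR_RGB2HSV)
def plane(d,uv,h,obs=None):
    Rm,o=pose(d,obs);r=Rm@np.array([(uv[0]-d["cx"])/d["fx"],(uv[1]-d["cy"])/d["fy"],1]);return o+r*(h-o[2])/r[2]
E
cat > m.py <<'E'
from h import *
for n in ["top","side"]:
    d=dict(np.load(n+"0.npz"));P=cloud(d);H=hsv(d);ok=d["depth"]>0
    h,s,v=[H[...,i].astype(int) for i in range(3)]
    print(n,"bench z",np.median(P[200:260,330:400,2]) )
    inw=lambda x0,x1,y0,y1:(P[...,0]>x0)&(P[...,0]<x1)&(P[...,1]>y0)&(P[...,1]<y1)&ok
    red=((h<5)|(h>175))&(s>180)&(v>120)&inw(.4,.8,-.6,.0)
    k,lab,st,c=cv2.connectedComponentsWithStats(red.astype(np.uint8))
    for i in range(1,k):
        if st[i,4]>15:
            q=P[lab==i];t=q[q[:,2]>q[:,2].max()-.006]
            print(" red",c[i].round(),st[i,4],"zmax",q[:,2].max().round(3),"top mean",t.mean(0).round(4),"ext",np.ptp(t,axis=0).round(3))
    wood=(h>5)&(h<18)&(s>110)&inw(.4,.7,-.45,-.1)&(P[...,2]>.05)&(P[...,2]<.07)
    k,lab,st,c=cv2.connectedComponentsWithStats(wood.astype(np.uint8));i=1+st[1:,4].argmax()
    r=cv2.minAreaRect(P[lab==i][:,:2].astype(np.float32)*1000);print(" rack",r,"z",np.median(P[lab==i][:,2]),st[i,4])
    blue=(h>100)&(h<125)&(s>150)&inw(.35,.8,0,.3)
    for z0,z1 in [(-.01,.02),(.12,.145)]:
        q=P[blue&(P[...,2]>z0)&(P[...,2]<z1)]
        if len(q)>9: print(" blue",z0,cv2.minAreaRect(q[:,:2].astype(np.float32)*1000),len(q),np.median(q[:,2]))
    g=(s<70)&inw(.45,.75,.02,.3)&(P[...,2]>.06)&(P[...,2]<.25)
    k,lab,st,c=cv2.connectedComponentsWithStats(g.astype(np.uint8))
    for i in range(1,k):
        if st[i,4]>40:
            q=P[lab==i];print(" grey",c[i].round(),st[i,:],q.min(0).round(3),q.max(0).round(3),"highest",q[q[:,2].argsort()[-8:]].mean(0).round(4))
    # tray rim
    t=(s<60)&(v>90)&inw(.45,.8,.0,.3)&(P[...,2]>.03)&(P[...,2]<.045)
    q=P[t];print(" tray rim",cv2.minAreaRect(q[:,:2].astype(np.float32)*1000),len(q))
    f=d["frame"]
    (x0,y0)=(290,140) if n=="top" else (220,100)
    c=np.vstack([cv2.resize(f[y0:y0+90,x0:x0+110],(550,450),interpolation=cv2.INTER_CUBIC)])
    cv2.imwrite(f"pics/crop_{n}.png",c[:,:,::-1])
E
python3 m.py
```

```text
top bench z 0.0013329458294091268
 rack ((525.573974609375, -254.99246215820312), (188.32394409179688, 79.28622436523438), 68.189453125) z 0.060209117436725634 1299
 blue -0.01 ((468.0159912109375, 131.8049774169922), (73.30248260498047, 155.74359130859375), 0.7534312605857849) 197 0.008168872915528036
 blue 0.12 ((471.8043212890625, 131.08604431152344), (52.314205169677734, 48.33241271972656), 89.8218765258789) 152 0.13441408520547504
 grey [177. 121.] [163 111  29  24 561] [0.688 0.185 0.06 ] [0.75  0.267 0.106] highest [0.7271 0.2194 0.1047]
 grey [205. 176.] [185 162  37  34 732] [0.499 0.089 0.083] [0.593 0.185 0.173] highest [0.5679 0.1538 0.1723]
 tray rim ((626.6056518554688, 124.41305541992188), (149.63592529296875, 224.6510772705078), 87.5772705078125) 181
side bench z -0.0012156566979968364
 red [224. 117.] 262 zmax 0.236 top mean [ 0.687  -0.2968  0.2328] ext [0.038 0.039 0.005]
 red [259. 152.] 128 zmax 0.184 top mean [ 0.5476 -0.1946  0.1796] ext [0.025 0.027 0.006]
 rack ((524.6581420898438, -254.49754333496094), (197.76620483398438, 83.57209777832031), 68.68944549560547) z 0.058200689633481684 847
 blue -0.01 ((542.227783203125, 133.63113403320312), (159.23377990722656, 227.82334899902344), 87.89494323730469) 907 0.006709742493504645
 blue 0.12 ((472.1531677246094, 140.38722229003906), (45.76467514038086, 56.11328887939453), 84.32798767089844) 327 0.13153328591380176
 grey [232. 242.] [212 228  43  35 666] [0.499 0.093 0.067] [0.589 0.187 0.172] highest [0.5718 0.1572 0.1708]
 grey [155. 267.] [140 250  32  33 766] [0.688 0.188 0.065] [0.75  0.271 0.103] highest [0.7192 0.2267 0.1022]
 tray rim ((579.157470703125, 128.9308624267578), (154.1166229248047, 131.92076110839844), 87.7896957397461) 232
```

View pics/crop_side.png

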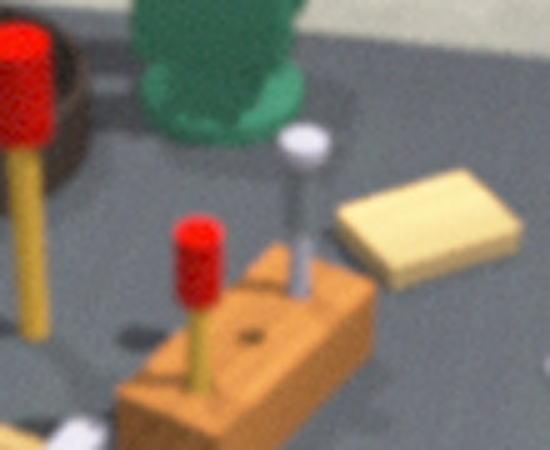

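The crop shows the small red-handled drift in the near end hole (crop 200,260), the steel punch in the far one (300,150), and the larger drift standing apart (25,90). So the choice is confirmed. The measurements agree with the given sizes: hinge ≈ (0.567, 0.129), drift ≈ (0.548, -0.198), block centre (0.525, -0.255).

First I move to the +y side of the cylinder with the fingers shut.

Request:
servo_tool:
  series:
    - [[-0.983, -0.561, -0.1, 0, 0, -0.0716, 0], [-0.983, -0.561, -0.1, 0, 0, -0.0716, 0], [-0.983, -0.561, -0.1, 0, 0, -0.0716, 0], [-0.983, -0.561, -0.1, 0, 0, -0.0716, 0], [-0.983, -0.561, -0.1, 0, 0, -0.0716, 0], [-0.983, -0.561, -0.1, 0, 0, -0.0716, 0], [-0.983, -0.561, -0.1, 0, 0, -0.0716, 0], [-0.983, -0.561, -0.1, 0, 0, -0.0716, 0], [-0.983, -0.561, -0.1, 0, 0, -0.0716, 0], [-0.983, -0.561, -0.1, 0, 0, -0.0716, 0], [-0.983, -0.561, -0.1, 0, 0, -0.0716, 0]]
  grip_force: 20

```text
time_s: 1.02
tool_pos: [0.3946, 0.4038, 0.2523]
tool_rot: [180.0, -0.1, 179.9]
force: [-0.9, 0.3, -0.4]
grip_width: 0.0215
grasp_force: 0.0
```

Request:
servo_tool:
  series:
    - [[-0.567, -0.52, 0, 0, 0, 0, 0], [-0.567, -0.52, 0, 0, 0, 0, 0], [-0.567, -0.52, 0, 0, 0, 0, 0], [-0.567, -0.52, 0, 0, 0, 0, 0], [-0.567, -0.52, 0, 0, 0, 0, 0], [-0.567, -0.52, 0, 0, 0, 0, 0], [-0.567, -0.52, 0.15, 0, 0, 0, 0], [-0.567, -0.52, 0.3, 0, 0, 0, 0], [-0.567, -0.52, 0.31, 0, 0, 0, 0], [-0.567, -0.52, 0.31, 0, 0, 0, 0]]

```text
time_s: 1.85
tool_pos: [0.5611, 0.2492, 0.1552]
tool_rot: [-179.8, -0.5, -179.8]
force: [-0.1, 0.2, 0.3]
grip_width: 0.0003
grasp_force: 0.0
```

Request:
servo_tool:
  series:
    - [[0, -0.06, 0, 0, 0, 0, 0], [0, -0.1, 0, 0, 0, 0, 0], [0, -0.13, 0, 0, 0, 0, 0], [0, -0.15, 0, 0, 0, 0, 0], [0, -0.17, 0, 0, 0, 0, 0], [0, -0.19, 0, 0, 0, 0, 0], [0, -0.21, 0, 0, 0, 0, 0], [0, -0.225, 0, 0, 0, 0, 0], [0, -0.24, 0, 0, 0, 0, 0], [0, -0.25, 0, 0, 0, 0, 0], [0, -0.26, 0, 0, 0, 0, 0], [0, -0.26, 0, 0, 0, 0, 0]]

```text
time_s: 2.85
tool_pos: [0.5652, 0.1752, 0.162]
tool_rot: [179.5, 0.1, -179.8]
force: [-2.3, 8.4, 8.2]
grip_width: 0.0001
grasp_force: 5.3
```

Request:
servo_tool:
  series:
    - [[0, -0.01, 0, 0, 0, 0, 0], [0, -0.02, 0, 0, 0, 0, 0], [0, -0.03, 0, 0, 0, 0, 0], [0, -0.04, 0, 0, 0, 0, 0], [0, -0.04, 0, 0, 0, 0, 0]]

```text
time_s: 3.27
tool_pos: [0.5674, 0.1621, 0.1629]
tool_rot: [179.6, 0.4, -179.9]
force: [1.5, 6.0, 8.6]
grip_width: 0.0001
grasp_force: 6.4
```

```bash
python3 - <<'E'
from h import *
from cell import get_obs,eyes
o=get_obs();print(o["tool_pos"],o["force"])
d=eyes.read_camera("side");np.savez("side1.npz",**d)
cv2.imwrite("pics/side1.png",cv2.resize(d["frame"][190:310,170:310],(700,600),interpolation=cv2.INTER_CUBIC)[:,:,::-1])
E
```

```text
[0.56743525 0.1621015  0.16285348] [1.47927375 5.98218962 8.62777523]
```

View pics/side1.png

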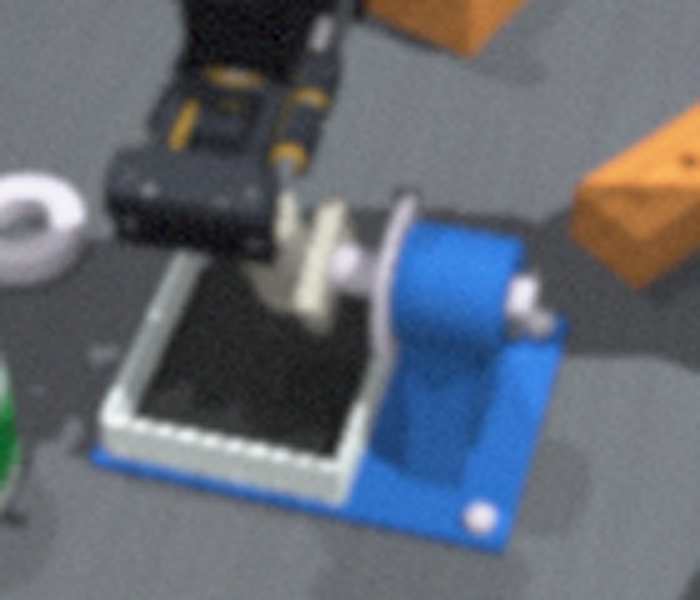

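The tube (crop 320,260) is close to vertical and the gripper is on its +y side. I'll keep pushing until the force rises, which marks the stop.

Request:
servo_tool:
  series:
    - [[0, -0.01, 0, 0, 0, 0, 0], [0, -0.02, 0, 0, 0, 0, 0], [0, -0.03, 0, 0, 0, 0, 0], [0, -0.03, 0, 0, 0, 0, 0]]

```text
time_s: 3.65
tool_pos: [0.5674, 0.1572, 0.165]
tool_rot: [179.2, 0.5, -179.7]
force: [-1.5, 11.5, 15.9]
grip_width: 0.0007
grasp_force: 11.8
```

Request:
servo_tool:
  series:
    - [[0, 0.1, 0, 0, 0, 0, 0], [0, 0.2, -0.1, 0, 0, 0, 0.6], [0, 0.3, -0.3, 0, 0, 0, 1], [0, 0.3, -0.4, 0, 0, 0, 1], [0, 0.3, -0.45, 0, 0, 0, 1], [0, 0.3, -0.45, 0, 0, 0, 1]]

```text
time_s: 4.15
tool_pos: [0.5674, 0.2415, 0.3019]
tool_rot: [179.7, 0.6, -179.8]
force: [0.3, 0.1, -0.4]
grip_width: 0.0256
grasp_force: 0.0
```

```bash
python3 - <<'E'
from h import *
from cell import get_obs,eyes
o=get_obs();print(o["tool_pos"],o["force"])
f=[]
for n,(x,y) in [("side",(200,210)),("wrist",None)] if 0 else [("side",(200,200)),("top",(170,130))]:
    d=eyes.read_camera(n);P=cloud(d);H=hsv(d)
    m=(H[...,1]<70)&(P[...,0]>.53)&(P[...,0]<.6)&(P[...,1]>.08)&(P[...,1]<.19)&(P[...,2]>.06)&(P[...,2]<.2)
    q=P[m];print(n,len(q),q.min(0).round(3),q.max(0).round(3))
    t=q[q[:,2]>.165];print("top",len(t),t.mean(0),cv2.minEnclosingCircle(t[:,:2].astype(np.float32)) if len(t) else "")
    for z in (.09,.11,.13,.15,.17):
        s=q[abs(q[:,2]-z)<.008]
        if len(s)>3: print(z,len(s),"y",s[:,1].min().round(4),s[:,1].max().round(4),"x",s[:,0].min().round(4),s[:,0].max().round(4))
    f.append(cv2.resize(d["frame"][y:y+100,x:x+80],(400,500),interpolation=cv2.INTER_CUBIC))
cv2.imwrite("pics/up.png",np.hstack(f)[:,:,::-1])
E
```

```text
[0.56738105 0.24148432 0.30194027] [ 0.3206399   0.06861513 -0.44666686]
side 528 [0.53  0.095 0.067] [0.599 0.182 0.175]
top 57 [0.5680296  0.15316424 0.16990508] ((0.5678068399429321, 0.15956789255142212), 0.018847130239009857)
0.09 35 y 0.1232 0.1614 x 0.5323 0.5992
0.11 113 y 0.1045 0.1684 x 0.5301 0.5806
0.13 113 y 0.1117 0.1679 x 0.5356 0.5811
0.15 73 y 0.1369 0.1822 x 0.5493 0.5859
0.17 79 y 0.1459 0.1704 x 0.549 0.5885
top 568 [0.531 0.09  0.075] [0.592 0.178 0.178]
top 66 [0.56796637 0.1491722  0.17062059] ((0.5686440467834473, 0.15746687352657318), 0.020032305270433426)
0.09 46 y 0.0901 0.1219 x 0.5519 0.5865
0.11 100 y 0.0932 0.163 x 0.5313 0.5886
0.13 116 y 0.103 0.1619 x 0.5357 0.5846
0.15 98 y 0.1269 0.1785 x 0.5504 0.5855
0.17 89 y 0.1352 0.1712 x 0.5492 0.5879
```

View pics/up.png

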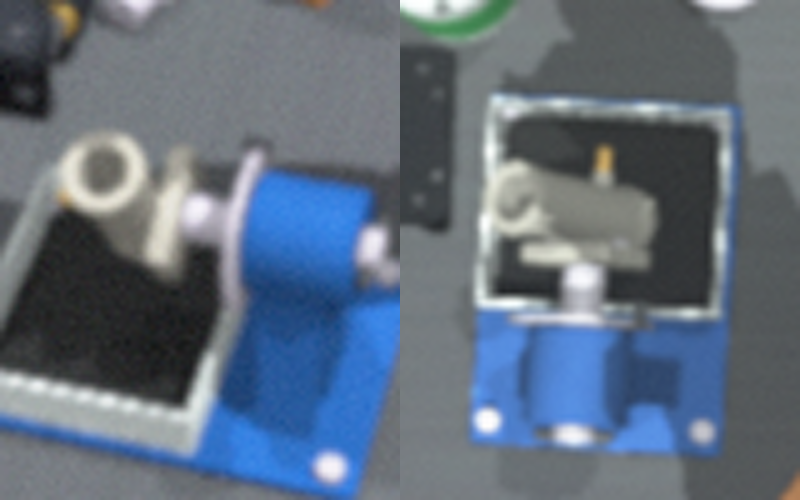

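The left half shows the tube still leaning, with its mouth at crop (103,170): the fingertip had been pressing on the mouth face. I'll push again lower, below the rim.

Request:
servo_tool:
  series:
    - [[0, 0.0, 0.14, 0, 0, 0, 0], [0, 0.0, 0.28, 0, 0, 0, 0], [0, 0.0, 0.42, 0, 0, 0, 0], [0, 0.0, 0.56, 0, 0, 0, 0], [0, 0, 0.567, 0, 0, 0, 0], [0, -0.06, 0.567, 0, 0, 0, 0], [0, -0.1, 0.567, 0, 0, 0, 0], [0, -0.13, 0.567, 0, 0, 0, 0], [0, -0.15, 0.567, 0, 0, 0, 0], [0, -0.17, 0.567, 0, 0, 0, 0], [0, -0.19, 0.567, 0, 0, 0, 0], [0, -0.21, 0.567, 0, 0, 0, 0]]

```text
time_s: 5.25
tool_pos: [0.5661, 0.1852, 0.129]
tool_rot: [179.2, 0.3, -179.7]
force: [-5.3, 17.6, 17.3]
grip_width: 0.0004
grasp_force: 10.9
```

Request:
servo_tool:
  series:
    - [[0, -0.015, 0, 0, 0, 0, 0], [0, -0.03, 0, 0, 0, 0, 0], [0, -0.045, 0, 0, 0, 0, 0], [0, -0.06, 0, 0, 0, 0, 0], [0, -0.06, 0, 0, 0, 0, 0]]

```text
time_s: 5.67
tool_pos: [0.5666, 0.1613, 0.1275]
tool_rot: [179.7, 0.3, -179.9]
force: [0.8, 5.8, 5.7]
grip_width: 0.0006
grasp_force: 3.2
```

Request:
servo_tool:
  series:
    - [[0, -0.01, 0, 0, 0, 0, 0], [0, -0.02, 0, 0, 0, 0, 0], [0, -0.03, 0, 0, 0, 0, 0], [0, -0.03, 0, 0, 0, 0, 0]]

```text
time_s: 6.0
tool_pos: [0.5666, 0.1612, 0.1277]
tool_rot: [179.1, 0.4, -179.5]
force: [1.4, 20.8, 4.0]
grip_width: 0.0006
grasp_force: 10.5
```

It hit the stop: the force is 21 N with no movement. I back off and measure the mouth.

Request:
servo_tool:
  series:
    - [[0, 0.1, 0, 0, 0, 0, 0], [0, 0.2, 0, 0, 0, 0, 0], [0, 0.25, -0.14, 0, 0, 0, 0.2], [0, 0.25, -0.28, 0, 0, 0, 0.5], [0, 0.25, -0.42, 0, 0, 0, 1], [0, 0.25, -0.56, 0, 0, 0, 1], [0, 0.25, -0.62, 0, 0, 0, 1], [0, 0.25, -0.62, 0, 0, 0, 1]]

```text
time_s: 6.67
tool_pos: [0.5675, 0.2241, 0.3177]
tool_rot: [179.7, 0.6, 180.0]
force: [-0.2, -1.1, 0.6]
grip_width: 0.0328
grasp_force: 0.0
```

```bash
cat > up.py <<'E'
from h import *
from cell import get_obs,eyes
o=get_obs();print(o["time_s"],o["tool_pos"],o["tool_rot"],o["qpos"])
f=[]
for n,(x,y) in [("side",(200,200)),("top",(170,130))]:
    d=eyes.read_camera(n);P=cloud(d);H=hsv(d)
    m=(H[...,1]<70)&(P[...,0]>.53)&(P[...,0]<.6)&(P[...,1]>.08)&(P[...,1]<.19)&(P[...,2]>.06)&(P[...,2]<.2)
    q=P[m];print(n,len(q),q.min(0).round(3),q.max(0).round(3))
    t=q[q[:,2]>.168];print("rim",len(t),t.mean(0),cv2.minAreaRect(t[:,:2].astype(np.float32)*1000),cv2.minEnclosingCircle(t[:,:2].astype(np.float32)*1000))
    f.append(cv2.resize(d["frame"][y:y+100,x:x+80],(400,500),interpolation=cv2.INTER_CUBIC))
cv2.imwrite("pics/up2.png",np.hstack(f)[:,:,::-1])
E
python3 up.py
```

```text
6.6667 [0.56752685 0.22411935 0.31772267] [179.73540409   0.581067   179.9731802 ] [-37.82792591  11.44122214  16.48348436  81.50228761  -3.26233828
  86.88134829  68.46136738]
side 727 [0.53  0.099 0.06 ] [0.594 0.165 0.176]
rim 124 [0.56632256 0.13087942 0.17265743] ((566.7352905273438, 130.7801513671875), (37.99805450439453, 38.85689926147461), 11.620924949645996) ((566.6077880859375, 129.65399169921875), 21.064979553222656)
top 365 [0.531 0.097 0.068] [0.592 0.158 0.179]
rim 108 [0.56697009 0.12734505 0.17441685] ((566.8462524414062, 126.9222640991211), (39.10919189453125, 38.68791580200195), 45.52708053588867) ((567.5003662109375, 127.23443603515625), 20.3762264251709)
```

View pics/up2.png

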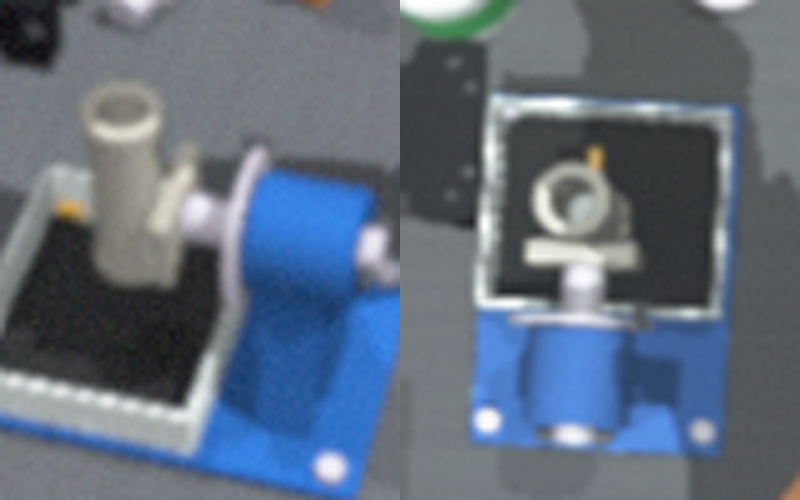

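The cylinder is upright: the rim is at crop (122,110) in the left half and (572,198) in the right. Both views put the mouth at about (0.567, 0.129, 0.174). Next is the drift.

Request:
servo_tool:
  series:
    - [[0, -0.97, 0, 0, 0, 0, 1], [0, -0.97, 0, 0, 0, 0, 1], [0, -0.97, 0, 0, 0, 0, 1], [0, -0.97, 0, 0, 0, 0, 1], [0, -0.97, 0, 0, 0, 0, 1], [0, -0.97, 0, 0, 0, 0, 1], [0, -0.97, 0, 0, 0, 0, 1], [0, -0.97, 0, 0, 0, 0, 1], [0, -0.97, 0, 0, 0, 0, 1]]

```text
time_s: 7.52
tool_pos: [0.5636, -0.071, 0.3087]
tool_rot: [-180.0, -0.2, 179.6]
force: [0.2, 2.3, -0.8]
grip_width: 0.0862
grasp_force: 0.0
```

Request:
servo_tool:
  series:
    - [[0.07, -0.15, 0, 0, 0, 0, 1], [0.07, -0.3, 0, 0, 0, 0, 1], [0.07, -0.35, 0, 0, 0, 0, 1], [0.07, -0.4, 0, 0, 0, 0, 1], [0.07, -0.43, 0, 0, 0, 0, 1], [0.07, -0.43, 0, 0, 0, 0, 1]]

```text
time_s: 8.02
tool_pos: [0.5435, -0.1968, 0.3092]
tool_rot: [-180.0, -0.1, 179.9]
force: [1.0, -0.2, -0.5]
grip_width: 0.0873
grasp_force: 0.0
```

```bash
cat > dr.py <<'E'
from h import *
from cell import get_obs,eyes
o=get_obs();print(o["time_s"],o["tool_pos"],o["tool_rot"],o["qpos"],o["grip_width"])
for n in ["wrist","top"]:
    d=eyes.read_camera(n);P=cloud(d,o);H=hsv(d);h,s,v=[H[...,i].astype(int) for i in range(3)]
    red=((h<5)|(h>175))&(s>150)&(v>60)
    if n=="top": red&=(P[...,0]<.62)&(P[...,0]>.48)&(P[...,1]<-.1)&(P[...,1]>-.3)
    k,lab,st,c=cv2.connectedComponentsWithStats(red.astype(np.uint8))
    for i in range(1,k):
        if st[i,4]>20:
            q=P[lab==i];t=q[q[:,2]>q[:,2].max()-.008]
            print(n,c[i].round(),st[i],"zmax",q[:,2].max().round(3),t.mean(0).round(4),cv2.minEnclosingCircle(t[:,:2].astype(np.float32)*1000))
    cv2.imwrite(f"pics/dr_{n}.png",d["frame"][:,:,::-1])
E
python3 dr.py
```

```text
8.0167 [ 0.54352151 -0.19684958  0.30915871] [-1.79994729e+02 -1.28907445e-01  1.79917895e+02] [-12.42541702   8.58206729  33.7523454   86.78340446  -4.71527423
  86.19637814 111.27075245] 0.08733227922794297
wrist [256. 186.] [243 170  26  32 648] zmax 0.472 [ 0.4723 -0.1968  0.4721] ((472.2703552246094, -196.77047729492188), 9.999999747378752e-05)
wrist [176. 293.] [155 277  38  27 638] zmax 0.472 [ 0.4723 -0.1968  0.4721] ((472.2703552246094, -196.77047729492188), 9.999999747378752e-05)
top [324. 176.] [320 174   9   4  32] zmax 0.423 [ 0.5253 -0.1525  0.4222] ((525.2889404296875, -152.60092163085938), 7.047935962677002)
```

```bash
sed -i 's/(v>60)$/(v>60)\&(d["depth"]>0)/' dr.py; python3 dr.py
```

```text
8.1167 [ 0.54440409 -0.19395112  0.30948272] [ 1.79924185e+02 -8.63207082e-02 -1.79861665e+02] [-12.54999064   8.53620134  33.59891543  86.77784417  -4.76201568
  86.21709915 111.21747232] 0.08699175505649127
wrist [253. 185.] [241 169  25  32 645] zmax 0.182 [ 0.5469 -0.1999  0.1802] ((547.4865112304688, -199.81015014648438), 14.553532600402832)
wrist [175. 293.] [154 277  36  27 577] zmax 0.414 [ 0.5189 -0.2188  0.4128] ((518.9425048828125, -218.82069396972656), 1.7627055644989014)
top [324. 176.] [319 174  10   4  34] zmax 0.425 [ 0.5252 -0.1515  0.4224] ((525.26220703125, -151.5586395263672), 8.12585163116455)
```

View pics/dr_wrist.png

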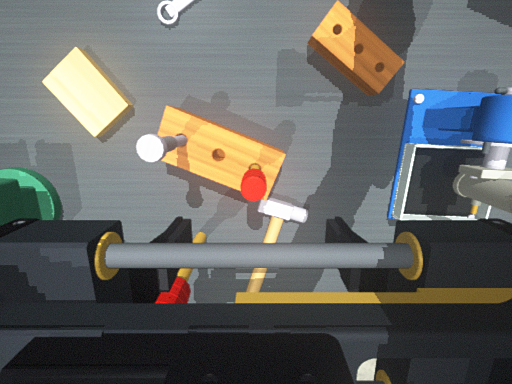

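The wrist view shows the small red handle at (253,185) in the block and the punch at (150,148). Its centre (0.5475, -0.1998, top at 0.180) matches the hole position. I go down and grip it.

Request:
servo_tool:
  series:
    - [[-0.01, -0.018, 0.13, 0, 0, 0, 1], [-0.01, -0.018, 0.26, 0, 0, 0, 1], [-0.01, -0.018, 0.36, 0, 0, 0, 1], [-0.01, -0.018, 0.44, 0, 0, 0, 1], [-0.01, -0.018, 0.5, 0, 0, 0, 1], [-0.01, -0.018, 0.55, 0, 0, 0, 1], [-0.01, -0.018, 0.573, 0, 0, 0, 1], [-0.01, -0.018, 0.573, 0, 0, 0, 1], [-0.01, -0.018, 0.573, 0, 0, 0, 1]]
  grip_force: 45

```text
time_s: 8.97
tool_pos: [0.5476, -0.2007, 0.1389]
tool_rot: [180.0, 0.0, -179.9]
force: [0.2, 0.1, -0.0]
grip_width: 0.087
grasp_force: 0.0
```

Request:
servo_tool:
  series:
    - [[0, 0, 0, 0, 0, 0, 0.3], [0, 0, 0, 0, 0, 0, 0.1], [0, 0, 0, 0, 0, 0, 0], [0, 0, 0, 0, 0, 0, 0], [0, 0, 0, 0, 0, 0, 0], [0, 0, 0, 0, 0, 0, 0], [0, 0, 0, 0, 0, 0, 0], [0, 0, 0, 0, 0, 0, 0], [0, 0, 0, 0, 0, 0, 0], [0, 0, 0, 0, 0, 0, 0]]

```text
time_s: 9.8
tool_pos: [0.547, -0.2014, 0.1385]
tool_rot: [180.0, -0.0, -180.0]
force: [-0.7, -0.7, -1.0]
grip_width: 0.029
grasp_force: 45.0
```

Request:
servo_tool:
  series:
    - [[0, 0, -0.04, 0, 0, 0, 0], [0, 0, -0.08, 0, 0, 0, 0], [0, 0, -0.14, 0, 0, 0, 0], [0, 0, -0.22, 0, 0, 0, 0], [0, 0, -0.32, 0, 0, 0, 0], [0, 0, -0.44, 0, 0, 0, 0], [0, 0, -0.56, 0, 0, 0, 0], [0, 0, -0.66, 0, 0, 0, 0], [0, 0, -0.66, 0, 0, 0, 0], [0, 0, -0.66, 0, 0, 0, 0]]

```text
time_s: 10.63
tool_pos: [0.5478, -0.2023, 0.3396]
tool_rot: [-179.9, 0.3, 180.0]
force: [-0.3, 0.3, -2.8]
grip_width: 0.0294
grasp_force: 44.9
```

Request:
servo_tool:
  series:
    - [[-0.02, 0.1, 0, 0, 0, 0, 0], [-0.04, 0.2, 0, 0, 0, 0, 0], [-0.05, 0.3, 0, 0, 0, 0, 0], [-0.06, 0.4, 0, 0, 0, 0, 0], [-0.065, 0.5, 0, 0, 0, 0, 0], [-0.065, 0.6, 0, 0, 0, 0, 0], [-0.065, 0.7, 0, 0, 0, 0, 0], [-0.065, 0.8, 0, 0, 0, 0, 0], [-0.065, 0.9, 0, 0, 0, 0, 0], [-0.065, 0.96, 0, 0, 0, 0, 0], [-0.065, 0.98, 0, 0, 0, 0, 0], [-0.065, 0.98, 0, 0, 0, 0, 0]]

```text
time_s: 11.63
tool_pos: [0.5657, 0.0943, 0.335]
tool_rot: [-180.0, -0.2, -179.8]
force: [0.2, -1.0, -1.5]
grip_width: 0.0292
grasp_force: 44.9
```

Request:
servo_tool:
  series:
    - [[-0.003, 0.05, 0, 0, 0, 0, 0], [-0.003, 0.09, 0, 0, 0, 0, 0], [-0.003, 0.115, 0, 0, 0, 0, 0], [-0.003, 0.115, 0, 0, 0, 0, 0], [-0.003, 0.115, 0, 0, 0, 0, 0]]

```text
time_s: 12.05
tool_pos: [0.5674, 0.1271, 0.3364]
tool_rot: [-180.0, -0.0, -180.0]
force: [0.2, 0.1, -1.7]
grip_width: 0.0292
grasp_force: 44.9
```

```bash
python3 - <<'E'
from h import *
from cell import get_obs,eyes
o=get_obs();print(o["time_s"],o["tool_pos"],o["tool_rot"])
d=eyes.read_camera("side");P=cloud(d);H=hsv(d);h,s,v=[H[...,i].astype(int) for i in range(3)]
m=(h>12)&(h<32)&(s>110)&(d["depth"]>0)&(P[...,2]>.18)&(P[...,2]<.34)&(abs(P[...,1]-.13)<.06)&(abs(P[...,0]-.567)<.06)
q=P[m];print(len(q),q.min(0),q.max(0))
for z in np.arange(.2,.34,.02):
    t=q[abs(q[:,2]-z)<.01]
    if len(t):print(z.round(2),len(t),t.mean(0).round(4))
w=eyes.read_camera("wrist")
a=cv2.resize(d["frame"][140:290,170:290],(480,600),interpolation=cv2.INTER_CUBIC)
cv2.imwrite("pics/ins.png",a[:,:,::-1])
E
```

```text
12.05 [0.56739357 0.12713286 0.33642483] [-1.79973964e+02 -1.34974603e-02 -1.79955323e+02]
206 [0.55464441 0.10437952 0.20900493] [0.57567069 0.15395531 0.33966233]
0.2 1 [0.5676 0.1338 0.209 ]
0.22 34 [0.5675 0.1344 0.2208]
0.24 32 [0.5672 0.1345 0.2397]
0.26 31 [0.5682 0.1343 0.2601]
0.28 40 [0.5668 0.1338 0.2803]
0.3 39 [0.5676 0.1337 0.3003]
0.32 21 [0.567  0.1349 0.3163]
0.34 8 [0.5587 0.1296 0.3375]
```

View pics/ins.png

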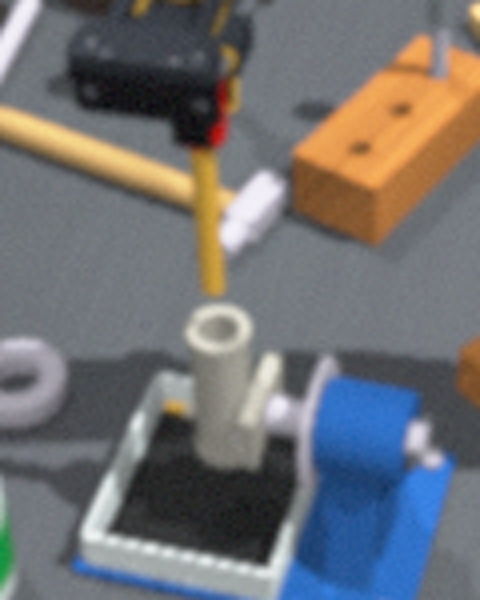

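The drift (crop 210,220) hangs vertical above the mouth (218,328), within about 1 mm. I lower it in.

Request:
servo_tool:
  series:
    - [[0, 0.003, 0.05, 0, 0, 0, 0], [0, 0.003, 0.1, 0, 0, 0, 0], [0, 0.003, 0.15, 0, 0, 0, 0], [0, 0.003, 0.19, 0, 0, 0, 0], [0, 0.003, 0.23, 0, 0, 0, 0], [0, 0.003, 0.27, 0, 0, 0, 0], [0, 0.003, 0.3, 0, 0, 0, 0], [0, 0.003, 0.32, 0, 0, 0, 0], [0, 0.003, 0.32, 0, 0, 0, 0]]
  grip_force: 60

```text
time_s: 12.9
tool_pos: [0.5667, 0.1277, 0.239]
tool_rot: [-180.0, -0.1, -180.0]
force: [0.4, -0.2, -2.5]
grip_width: 0.0293
grasp_force: 59.9
```

Request:
servo_tool:
  series:
    - [[0, 0, 0.015, 0, 0, 0, 0], [0, 0, 0.03, 0, 0, 0, 0], [0, 0, 0.045, 0, 0, 0, 0], [0, 0, 0.06, 0, 0, 0, 0], [0, 0, 0.075, 0, 0, 0, 0], [0, 0, 0.09, 0, 0, 0, 0], [0, 0, 0.105, 0, 0, 0, 0], [0, 0, 0.12, 0, 0, 0, 0], [0, 0, 0.12, 0, 0, 0, 0]]

```text
time_s: 13.65
tool_pos: [0.5679, 0.1283, 0.2052]
tool_rot: [179.9, 0.1, -180.0]
force: [-1.0, 0.6, -0.5]
grip_width: 0.029
grasp_force: 59.9
```

Request:
servo_tool:
  series:
    - [[0, 0, 0.012, 0, 0, 0, 0], [0, 0, 0.024, 0, 0, 0, 0], [0, 0, 0.036, 0, 0, 0, 0], [0, 0, 0.048, 0, 0, 0, 0], [0, 0, 0.052, 0, 0, 0, 0], [0, 0, 0.052, 0, 0, 0, 0]]

```text
time_s: 14.15
tool_pos: [0.5668, 0.1277, 0.1878]
tool_rot: [-180.0, -0.1, -180.0]
force: [-0.1, -0.5, -1.1]
grip_width: 0.0287
grasp_force: 59.9
```

```bash
python3 - <<'E'
from h import *
from cell import get_obs,eyes
o=get_obs();print(o["time_s"],o["tool_pos"],o["force"])
f=[]
for n,(x,y) in [("side",(190,205)),("top",(170,130))]:
    d=eyes.read_camera(n)
    f.append(cv2.resize(d["frame"][y:y+100,x:x+80],(400,500),interpolation=cv2.INTER_CUBIC))
cv2.imwrite("pics/push.png",np.hstack(f)[:,:,::-1])
E
```

```text
14.15 [0.56682859 0.1276678  0.18783388] [-0.07774897 -0.48971876 -1.13298203]
```

View pics/push.png

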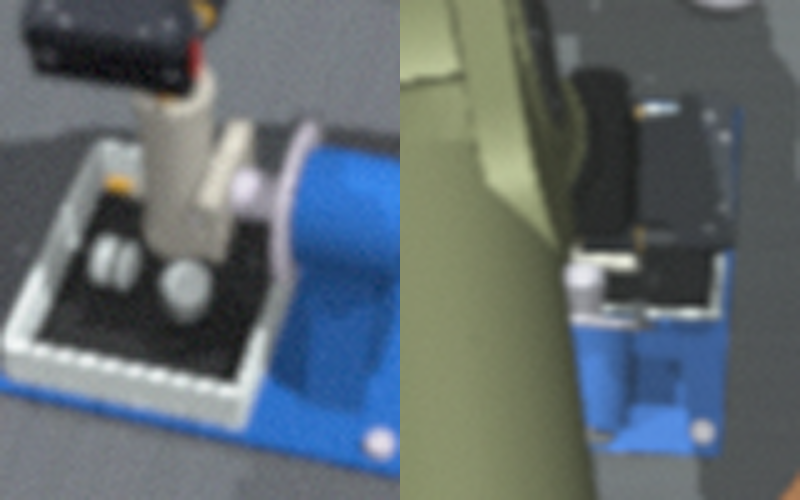

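Both pistons are lying in the tray (left crop 115,262 and 187,290). I draw the drift straight up and carry it back.

Request:
servo_tool:
  series:
    - [[0, 0, -0.04, 0, 0, 0, 0], [0, 0, -0.09, 0, 0, 0, 0], [0, 0, -0.15, 0, 0, 0, 0], [0, 0, -0.21, 0, 0, 0, 0], [0, 0, -0.28, 0, 0, 0, 0], [0, 0, -0.35, 0, 0, 0, 0], [0, 0, -0.42, 0, 0, 0, 0], [0, 0, -0.48, 0, 0, 0, 0], [0, 0, -0.5, 0, 0, 0, 0], [0, 0, -0.5, 0, 0, 0, 0]]

```text
time_s: 15.08
tool_pos: [0.5684, 0.1279, 0.3417]
tool_rot: [179.9, 0.3, 180.0]
force: [0.3, -1.0, -2.8]
grip_width: 0.0287
grasp_force: 59.9
```

Request:
servo_tool:
  series:
    - [[0, -0.1, 0, 0, 0, 0, 0], [0, -0.2, 0, 0, 0, 0, 0], [0.01, -0.3, 0, 0, 0, 0, 0], [0.02, -0.4, 0, 0, 0, 0, 0], [0.04, -0.5, 0, 0, 0, 0, 0], [0.06, -0.6, 0, 0, 0, 0, 0], [0.065, -0.7, 0, 0, 0, 0, 0], [0.065, -0.8, 0, 0, 0, 0, 0], [0.065, -0.9, 0, 0, 0, 0, 0], [0.065, -0.97, 0, 0, 0, 0, 0], [0.065, -1.0, 0, 0, 0, 0, 0], [0.065, -1.0, 0, 0, 0, 0, 0]]

```text
time_s: 16.08
tool_pos: [0.5469, -0.1747, 0.338]
tool_rot: [-180.0, -0.1, 179.7]
force: [0.5, 0.0, -2.5]
grip_width: 0.0289
grasp_force: 59.9
```

Request:
servo_tool:
  series:
    - [[0, -0.05, 0, 0, 0, 0, 0], [0, -0.08, 0, 0, 0, 0, 0], [0, -0.087, 0.05, 0, 0, 0, 0], [0, -0.087, 0.12, 0, 0, 0, 0], [0, -0.087, 0.2, 0, 0, 0, 0], [0, -0.087, 0.28, 0, 0, 0, 0], [0, -0.087, 0.35, 0, 0, 0, 0], [0, -0.087, 0.39, 0, 0, 0, 0], [0, -0.087, 0.39, 0, 0, 0, 0], [0, -0.087, 0.39, 0, 0, 0, 0], [0, -0.087, 0.39, 0, 0, 0, 0]]

```text
time_s: 17.0
tool_pos: [0.5489, -0.1981, 0.2234]
tool_rot: [-180.0, 0.1, -180.0]
force: [0.1, 0.5, -2.5]
grip_width: 0.0291
grasp_force: 59.9
```

```bash
python3 - <<'E'
from h import *
from cell import get_obs,eyes
for i in range(4):
    d=eyes.read_camera("side");o=get_obs();print(o["time_s"],o["tool_pos"],o["tool_rot"])
P=cloud(d);H=hsv(d);h,s,v=[H[...,i].astype(int) for i in range(3)]
m=(h>18)&(h<32)&(s>110)&(d["depth"]>0)&(P[...,2]>.07)&(P[...,2]<.22)&(abs(P[...,1]+.2)<.04)&(abs(P[...,0]-.547)<.04)
q=P[m];print(len(q))
for z in np.arange(.08,.22,.02):
    t=q[abs(q[:,2]-z)<.01]
    if len(t)>3:print(z.round(2),len(t),t.mean(0).round(4))
E
```

```text
17.05 [ 0.5490403  -0.19834577  0.22367151] [-1.79972714e+02  1.60630203e-01 -1.79973487e+02]
17.1 [ 0.54896511 -0.19842193  0.22362966] [-1.79974918e+02  1.60944254e-01 -1.79982087e+02]
17.15 [ 0.54883777 -0.19844735  0.22348368] [-1.79977609e+02  1.48466025e-01 -1.79987948e+02]
17.2 [ 0.54863702 -0.1984521   0.22321858] [-1.79984789e+02  1.22940339e-01 -1.79992873e+02]
108
0.1 9 [ 0.5494 -0.191   0.105 ]
0.12 19 [ 0.5511 -0.1915  0.121 ]
0.14 20 [ 0.5495 -0.1907  0.1412]
0.16 22 [ 0.5499 -0.1914  0.1603]
0.18 21 [ 0.55   -0.1914  0.1804]
0.2 17 [ 0.5489 -0.1903  0.1986]
```

Request:
servo_tool:
  series:
    - [[0.005, -0.0075, 0.02, 0, 0, 0, 0], [0.005, -0.0075, 0.04, 0, 0, 0, 0], [0.005, -0.0075, 0.06, 0, 0, 0, 0], [0.005, -0.0075, 0.08, 0, 0, 0, 0], [0.005, -0.0075, 0.1, 0, 0, 0, 0], [0.005, -0.0075, 0.12, 0, 0, 0, 0], [0.005, -0.0075, 0.14, 0, 0, 0, 0], [0.005, -0.0075, 0.14, 0, 0, 0, 0]]

```text
time_s: 17.87
tool_pos: [0.5456, -0.2001, 0.1782]
tool_rot: [180.0, -0.1, -180.0]
force: [-0.5, 0.1, -2.6]
grip_width: 0.0288
grasp_force: 59.9
```

The tip is inside the hole with no contact force, so I carry on to the hole's floor.

Request:
servo_tool:
  series:
    - [[-0.004, -0.001, 0.02, 0, 0, 0, 0], [-0.004, -0.001, 0.04, 0, 0, 0, 0], [-0.004, -0.001, 0.06, 0, 0, 0, 0], [-0.004, -0.001, 0.08, 0, 0, 0, 0], [-0.004, -0.001, 0.1, 0, 0, 0, 0], [-0.004, -0.001, 0.118, 0, 0, 0, 0], [-0.004, -0.001, 0.128, 0, 0, 0, 0], [-0.004, -0.001, 0.128, 0, 0, 0, 0]]

```text
time_s: 18.53
tool_pos: [0.5471, -0.2005, 0.1406]
tool_rot: [180.0, -0.1, -180.0]
force: [0.2, 0.6, -2.6]
grip_width: 0.0285
grasp_force: 59.9
```

Request:
servo_tool:
  series:
    - [[0, 0, 0.004, 0, 0, 0, 0], [0, 0, 0.008, 0, 0, 0, 0], [0, 0, 0.011, 0, 0, 0, 0], [0, 0, 0.011, 0, 0, 0, 0]]

```text
time_s: 18.87
tool_pos: [0.5479, -0.2008, 0.1385]
tool_rot: [-180.0, 0.0, -180.0]
force: [-0.8, 0.4, -2.0]
grip_width: 0.029
grasp_force: 59.9
```

Request:
servo_tool:
  series:
    - [[0, 0, 0.003, 0, 0, 0, 0.45], [0, 0, 0.003, 0, 0, 0, 0.6], [0, 0, 0.003, 0, 0, 0, 0.8], [0, 0, 0.003, 0, 0, 0, 1], [0, 0, 0.003, 0, 0, 0, 1], [0, 0, 0.003, 0, 0, 0, 1], [0, 0, -0.05, 0, 0, 0, 1], [0, 0, -0.15, 0, 0, 0, 1], [0, 0, -0.28, 0, 0, 0, 1], [0, 0, -0.4, 0, 0, 0, 1], [0, 0, -0.5, 0, 0, 0, 1], [0, 0, -0.5, 0, 0, 0, 1]]

```text
time_s: 19.87
tool_pos: [0.5505, -0.2022, 0.2955]
tool_rot: [-179.9, 0.6, 180.0]
force: [1.1, -0.9, 0.7]
grip_width: 0.0866
grasp_force: 0.0
```

Request:
servo_tool:
  series:
    - [[0.2, 0.1, -0.2, 0, 0, 0, 1], [0.3, 0.2, -0.2, 0, 0, 0, 1], [0.3, 0.3, -0.2, 0, 0, 0, 1], [0.3, 0.35, -0.2, 0, 0, 0, 1], [0.3, 0.35, -0.2, 0, 0, 0, 1], [0.3, 0.35, -0.2, 0, 0, 0, 1]]

```text
time_s: 20.37
tool_pos: [0.4576, -0.0939, 0.3487]
tool_rot: [180.0, 0.1, -179.7]
force: [0.1, -0.4, -0.9]
grip_width: 0.0868
grasp_force: 0.0
```

```bash
python3 - <<'E'
from h import *
from cell import get_obs,eyes
o=get_obs();print(o["time_s"],o["tool_pos"],o["force"])
f=[]
d=eyes.read_camera("side");P=cloud(d);H=hsv(d)
m=((H[...,0]<5)|(H[...,0]>175))&(H[...,1]>180)&(P[...,1]>-.25)&(abs(P[...,0]-.547)<.05)&(d["depth"]>0)
q=P[m];print(len(q),q.max(0),q.min(0))
for x,y in [(190,205),(220,120)]:
    f.append(cv2.resize(d["frame"][y:y+100,x:x+80],(400,500),interpolation=cv2.INTER_CUBIC))
cv2.imwrite("pics/end.png",np.hstack(f)[:,:,::-1])
E
```

```text
20.3667 [ 0.45761794 -0.09386475  0.34866465] [ 0.12483253 -0.41374952 -0.90136534]
117 [ 0.56217811 -0.18002497  0.18169885] [ 0.53589149 -0.21209949  0.13356544]
```

View pics/end.png

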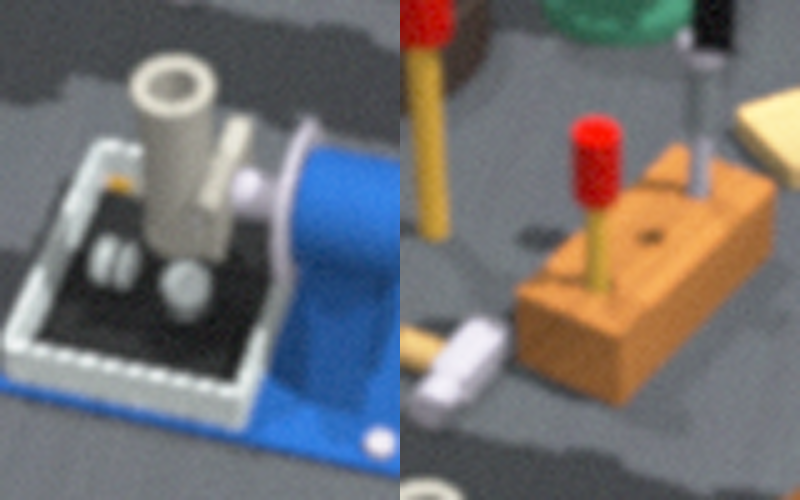

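The final view shows the cylinder upright (173,150), both pistons in the tray (115,262 and 187,290), and the drift standing in its end hole (597,200) with its top at z 0.18. The punch is still in place, so I hand in.

```bash
python3 -c "
from cell import env
print(env.sign_off())"
```

```text
the job is handed in; nothing more can be done
None
```

The job is handed in at about 20 s: the cylinder is upright against its stop, both pistons are in the tray, and the drift is back in its end hole of the block; of the bystanders I re-checked only the punch and hammer at the end, and sign-off returned no verdict.

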